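# Load a cold-brew can into the bench seamer and hold it up on the chuck

## Robot

A 6-joint arm with a two-finger parallel gripper is mounted at the origin on the work surface. World frame = base frame: x ahead of the robot, y to its left, z up, the work surface at z = 0. Lengths are in mm, angles in degrees, forces in N, time in s.
With the tool pointing down it reaches from about 300 to 850 mm from the base axis. Payload 4.2 kg.
Tool frame: the origin (TCP) lies midway between the tips of the shut fingers; the grasp point (between the pads) lies 19 mm behind it (env.grip_point_offset is the distance from the TCP to the grasp point, in mm); z points along the fingers, x is the direction in which the jaws open and shut, and the axes are right-handed (so a half turn about z gives the same grasp; the last joint's range is limited). The gripper opens to 91 mm and grips with 3 to 60 N. Pads are 32 mm wide; open, the fingers measure 118 mm over their backs; the gripper's body (76 mm by 178 mm) begins 60 mm behind the grasp point.
Start: joints at [66.864, 18.312, 89.639, -0, 72.044, -1.146], TCP at [215.31, 533.183, 213.976] pointing down, gripper open.
Joint ranges: [-177.97, 177.97], [-48.28, 115.42], [12.27, 149.76], [-77.06, 257.06], [2.81, 150.46], [-146.56, 146.56]. Speed limits (degrees/s): [147.25, 147.25, 180, 180, 180, 180].

## Interface

Orientations are given as [roll, pitch, yaw] about the fixed x, y, z axes, in that order (R = Rz(yaw) Ry(pitch) Rx(roll)).
In Python, from workcell import env gives the robot as it stands.
- The arm moves only by the shell command python3 -m pendant 'ROWS' [FORCE]. ROWS is JSON, a list of rows, each an object with "xyz": the shift along the tool's x, y, z in m, a list of three; "roll": the turn about the tool's z in degrees; "jaw": the closure, from 0 (fully open) to 1 (shut). A call has exactly 8 rows; each row is the pose to reach, as a shift and turn from the pose commanded when the call began, along the tool's axes at that moment; what a row does not reach only later rows make up. A row lasts 1/8 s, in which the tool goes at most 62.5 mm and 10.7 degrees, less where a joint would pass 70% of its speed; a pose out of reach is approached as far as the arm can. A call with a gripper value outside its range is refused whole. The fingers move at their own pace and stop on an object; FORCE is the grip in N (left out, the last holds). Time passes only in rows, so rows that repeat a pose let the fingers close, or fill a call up. It gives the time, the measured TCP pose, the force and the opening at its end, in the units of the state.
- env.state(): the state, without advancing time (a new reading comes with each control period).
- env.grab_frame(name): name is "scene" or "top"; returns (picture, depth): 420x560x3 uint8, blue, green, red; 420x560 float32, mm along the optical axis (not along the pixel's ray), 0 where there is no reading.
- env.camera_params(name): a dict with "camera_matrix" (3x3 intrinsics, pixels), "cam_to_world" (4x4, takes a point from camera to world coordinates). Camera axes: x right, y up, looking along -z (the intrinsics and any distortion apply to the point x, -y, -z); pixel columns grow to the right and rows downward; lengths in mm; the calibration is good to about 2 mm. A picture is of the moment at which its call begins. camera_params takes no time and is no camera call.
- env.job_done(): hands the job in, once; it reports no verdict.
The state is a dict: "time_s": time; "qpos": joint angles; "qvel": joint speeds; "effort": joint torques, N m; "ee_pos": TCP position; "ee_rot": TCP orientation; "force": force on the tool from outside, world axes, zero at the start; "torque": the same for the moment, N m; "gripper_width": finger opening in mm.
Only numpy, scipy, OpenCV 4.12 (cv2) and the standard library are available. Lean on these libraries where they do the work, as an engineer would, in place of code of your own. Each camera call takes 0.05 s, during which the arm holds its last target. There are 200 camera calls.

## Task

The filled can of cold brew stands in the pocket of the can seamer's loading carriage, ready to be sealed. Slide the carriage fully home against its stops under the seaming head, then swing the red-handled lift lever round to the very top of its cam, where the can is lifted highest and pressed up on the chuck. The lever springs back if let go, so finish with the gripper still holding it steady at that highest point, and leave everything else on the counter where it stands.

Things in the scene. Friction and masses are not known exactly. Their poses are not given: they have to be found in the camera images.
- seamer: Grey bench can seamer, 400 mm tall, fixed. Origin: on the counter straight below the chuck, on its vertical axis; z up, +y along the loading slide away from the column, -x the lever side, roughly facing the robot. Base 210 (x) by 540 mm (y), 26 mm high. Column y -130 to -230 mm, x +-55 mm. Head and motor: 60 mm radius about the axis, 206 to 397 mm high, rollers hang to 184 mm.
- carriage (a joint): Aluminium loading carriage on its rods, in m: 0 = furthest out (pocket centre 130 mm from the chuck axis, on the seamer's +y side), grows as it slides along the seamer's -y towards the head; 0.130 = home against the stops, pocket centred under the chuck. 4 N moves it; it stays where left. Starts at 0.
- carriage_grip (a point): On the centre line of the carriage's upright black handle, 130 mm above the counter. Handle: bar 26 mm (seamer x) by 20 mm (seamer y), 88 to 158 mm high, 115 mm from the pocket centre on the side away from the head. Guide rods run either side of it at seamer x = +-58 mm, 80 mm high, with end blocks up to 96 mm high at seamer y = -68 and +273 mm.
- lift_lever (a joint): Lift lever, rad, about the vertical chuck axis, growing counter-clockwise seen from above. 0 = lowered, 140 degrees counter-clockwise from seamer +x. Its cam raises the sprung lift table 12 mm from 0 to the crest at 1.13, then drops; end stop 1.68. Can meets chuck after 10 mm. Return spring 0.4 to 0.6 Nm, up to 0.3 Nm more while lifting: 3 to 6 N at the grip. Springs back when let go. Starts at 0.
- lever_grip (a point): On the centre line of the lever's red upright handgrip, 95 mm above the counter, 180 mm from the chuck axis; it moves on a level circle about that axis. Grip: round, 22 to 26 mm in diameter, from 50 to 132 mm above the counter. The flat steel lever arm, 22 mm wide, lies 32 to 42 mm above the counter.
- chuck: Fixed steel seaming chuck under the head, tapered disc 39 to 43 mm across. Origin: centre of its lower face, 180.5 mm above the counter.
- can: The can to be sealed: bare aluminium 330 ml can with a paper band, end laid on, 66 mm in diameter, 115 mm tall, about 0.36 kg, loose in the carriage pocket (69 mm). Origin: centre of its foot, z up; at the start it stands on the steel dead plate 62 mm above the counter, its top at 177 mm. The end panel is sunk 6 mm below the rim and takes the chuck.
- sealed_can_a: Bystander: sealed green can, 66 mm across, 115 mm tall, beyond the seamer. Origin: centre of foot.
- sealed_can_b: Bystander: sealed green can, same size, at the column side of the counter. Origin: centre of foot.
- can_ends: Bystander: stack of loose can ends, 58 mm across, 44 mm tall, beyond the seamer. Origin: centre of underside.
- flask: Bystander: round glass receiver flask with coffee in it, 132 mm across, 162 mm tall, to the left. Origin: centre of underside.
- bottle: Bystander: glass bottle of cold brew, 76 mm across, 152 mm tall, to the left. Origin: centre of underside.
- stopper: Bystander: glass stopper standing upright, 60 mm across, 72 mm tall, to the left. Origin: centre of underside.
- card_holder: Bystander: wooden block 40 x 110 x 34 mm with a blank black card, 105 mm tall in all, to the right. Origin: centre of underside.
- crest_mark (a point): Middle of the short red line (36 x 8 mm) painted on the base plate, 82 mm from the chuck axis, 27 mm above the counter: the lever arm lies over this line when the cam is at its crest (lever 1.13 rad).
Things that resemble listed ones, but are neither listed nor needed, are in the scene too. What is shaped like the can but blue or yellow is not meant.

How it is judged (in metres and radians):
On the way, in this order (a step that is already met when the one before it is completed fails the run):
1. the carriage is fully home against its stops, the lift still down (value of joint carriage above 0.126 m and value of joint lift_lever below 0.25 rad), for 0.2 s.
2. the lever is at the top of its cam and the can is pressed up on the chuck (value of joint lift_lever between 0.99 and 1.27 rad and contact force between can and chuck above 5 N), for 0.2 s.
At the end, for the whole second after the job is handed in: The carriage is home within 4 mm; the lift lever stands still within 0.14 rad (8 degrees) of the crest of its cam, held there by the gripper's fingers; the upright can is centred under the chuck within 6 mm and pressed against it with more than 5 N (all of step 2 and value of joint carriage above 0.126 m and velocity of joint lift_lever between -0.1 and 0.1 rad/s and contact force between the fingers and lift_lever above 1 N and horizontal distance between can and chuck below 0.006 m and angle between can's own z axis and vertical below 0.06 rad); the arm keeps its last pose, push and grip.
It fails at once if the can is tipped (angle between can's own z axis and vertical above 0.25 rad).
It fails at once if something else on the counter is disturbed (moved more than 25 mm) (distance of any of sealed_can_a, sealed_can_b, can_ends, flask, bottle, stopper, card_holder from where it was at the start of the episode above 0.025 m).
It also fails if it takes over 58 s, if anything falls off the work surface, if the arm or the gripper's body presses on something with over 40 N, if the wrist force passes 120 N, or if a joint passes its speed limit or range.

## Working session

There is one attempt and no reset: what is moved stays moved. The work goes in short steps, Python scripts to look and compute and a shell command to move; the robot and the scene stay as the last step left them, time stands still between calls to the robot, and variables do not carry over. Pictures are saved under pics/ and viewed, about 8 in all and at most 12, crops included, and the job is handed in when it is done.

```bash
mkdir -p pics; ls; cat > h.py <<'E'
from workcell import env
import numpy as np, cv2
from scipy.spatial.transform import Rotation as R
def grab(n,tag):
    p,d=env.grab_frame(n); cv2.imwrite(f'pics/{tag}.png',p); np.save(f'pics/{tag}.npy',d); return p,d
def w(n,d,u,v):
    c=env.camera_params(n); K=np.array(c['camera_matrix']); T=np.array(c['cam_to_world'])
    z=float(np.median(d[v-1:v+2,u-1:u+2])); p=np.array([(u-K[0,2])/K[0,0]*z,-(v-K[1,2])/K[1,1]*z,-z,1])
    return (T@p)[:3].round(1)
def cloud(n,d):
    c=env.camera_params(n); K=np.array(c['camera_matrix']); T=np.array(c['cam_to_world'])
    v,u=np.indices(d.shape); P=np.stack([(u-K[0,2])/K[0,0]*d,-(v-K[1,2])/K[1,1]*d,-d,np.ones_like(d)],-1)
    return (P@T.T)[...,:3]
E
python3 - <<'E'
from h import *
a,_=grab('scene','s0'); b,_=grab('top','t0')
s=env.state(); print(s['ee_pos'],s['ee_rot'],s['time_s'],s['force'],env.grip_point_offset)
for n in('scene','top'):
    print({k:np.array(v).round(2).tolist() for k,v in env.camera_params(n).items() if k in('camera_matrix','cam_to_world')})
E
```

```text
pics
[215.13529521 532.7345903  213.21401564] [1.79999302e+02 9.31667096e-02 6.80104102e+01] 0.1 [-0.14897057 -0.20642138 -0.2061972 ] 18.8
{'camera_matrix': [[416.05, 0.0, 277.66], [0.0, 416.05, 207.44], [0.0, 0.0, 1.0]], 'cam_to_world': [[0.08, -0.85, 0.52, 1211.82], [1.0, 0.07, -0.03, -80.4], [-0.01, 0.52, 0.85, 1185.69], [0.0, 0.0, 0.0, 1.0]]}
{'camera_matrix': [[439.37, 0.0, 280.99], [0.0, 439.37, 203.26], [0.0, 0.0, 1.0]], 'cam_to_world': [[0.03, 1.0, -0.08, 431.26], [-1.0, 0.03, -0.01, -48.98], [-0.0, 0.08, 1.0, 1739.68], [0.0, 0.0, 0.0, 1.0]]}
```

View pics/s0.png

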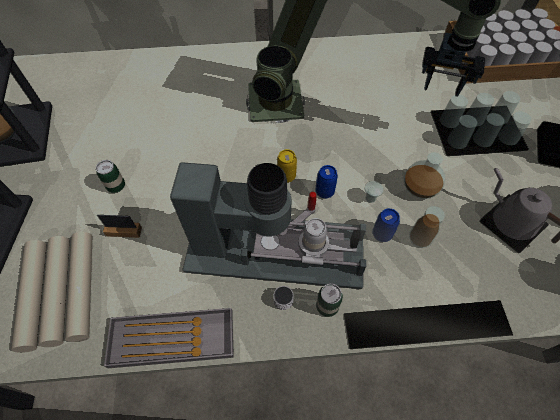

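View pics/t0.png

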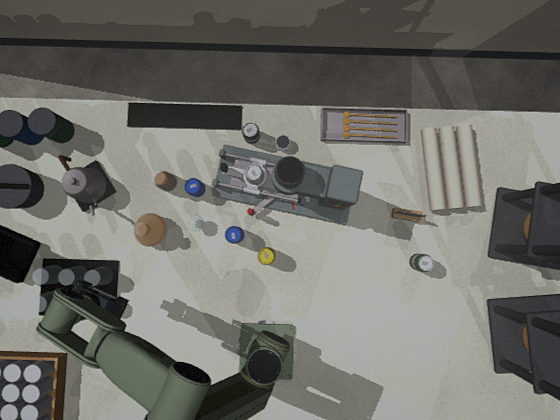

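The seamer is at about (290,190) in the top view, with the carriage and can at (255,172) and the red grip at (250,212). The blue can (234,235) and yellow can (266,256) are on the lever side. They aren't listed, but I need to avoid them.

```bash
python3 - <<'E'
from h import *
t=cv2.imread('pics/t0.png'); d=np.load('pics/t0.npy'); C=cloud('top',d)
s=cv2.imread('pics/s0.png'); ds=np.load('pics/s0.npy'); S=cloud('scene',ds)
cv2.imwrite('pics/t0c.png',cv2.resize(t[135:275,205:375],None,fx=4.6,fy=4.2*4.6/4.2,interpolation=cv2.INTER_CUBIC)[:600])
cv2.imwrite('pics/s0c.png',cv2.resize(s[150:300,170:370],None,fx=4,fy=4,interpolation=cv2.INTER_CUBIC))
for n,im,P in(('top',t,C),('scene',s,S)):
    # head top
    m=(abs(P[...,2]-397)<12)&(P[...,0]>300)&(P[...,0]<800)&(abs(P[...,1])<400)
    q=P[m]; (c,r)=cv2.minEnclosingCircle(q[:,:2].astype(np.float32)) if len(q) else (0,0)
    print(n,'head',len(q),c,r,q[:,2].mean() if len(q) else 0)
    # base plate
    m=(abs(P[...,2]-26)<6)&(P[...,0]>350)&(P[...,0]<850)&(abs(P[...,1])<450)
    q=P[m]; print('base',len(q),cv2.minAreaRect(q[:,:2].astype(np.float32)))
    b,g,r=[im[...,i].astype(int) for i in range(3)]
    m=((r>90)&(g<r*.45)&(b<r*.45)).astype(np.uint8)
    k,l,st,ce=cv2.connectedComponentsWithStats(m)
    for i in range(1,k):
        if st[i,4]>5:
            q=P[l==i]; print('red',ce[i].round(1),st[i].tolist(),np.median(q,0).round(1),q[:,2].max().round(1))
E
```

```text
top head 658 (643.8751831054688, -63.297035217285156) 45.74876022338867 395.17409284063774
base 2229 ((642.572021484375, -18.939239501953125), (398.59576416015625, 871.9046630859375), 2.1800899505615234)
red [292.6 205.4] [292, 203, 2, 6, 7] [564.5 -86.4  23.6] 27.8
red [249.9 210.9] [248, 209, 5, 5, 22] [530.2  73.1 128.3] 135.7
scene head 991 (647.910400390625, -69.75255584716797) 46.11724090576172 395.11212425525633
base 4996 ((654.6554565429688, -10.25408935546875), (443.2969970703125, 944.510986328125), 27.542375564575195)
red [312.6 194.2] [310, 192, 6, 6, 28] [534.2  70.3 130.5] 133.6
```

View pics/t0c.png

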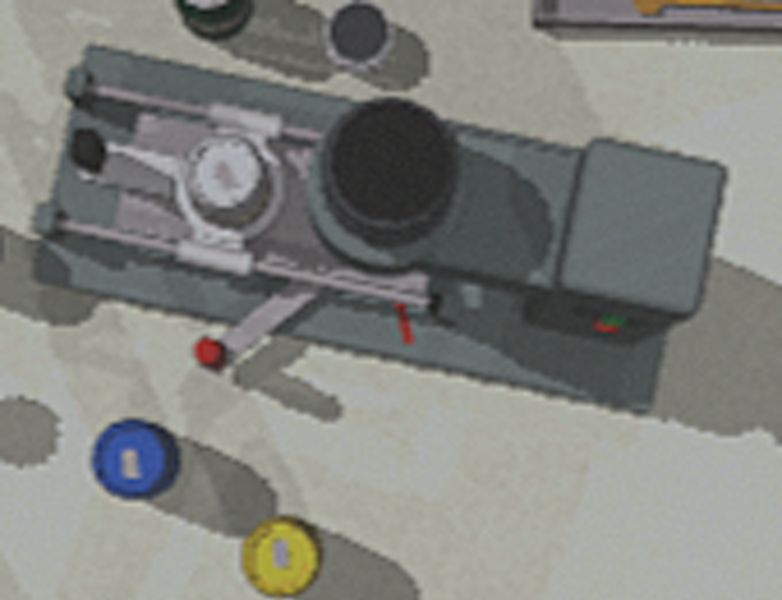

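View pics/s0c.png

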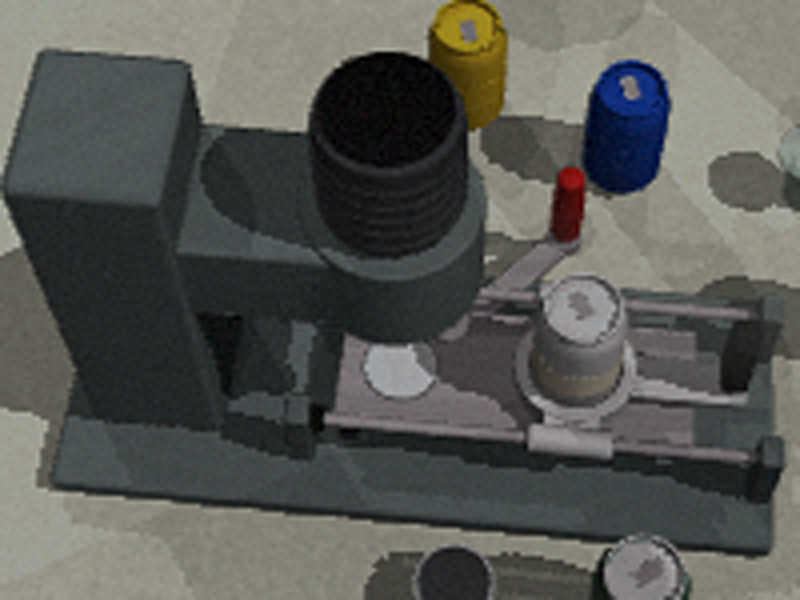

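The head axis is near (646,-66). The lever grip lies 179 mm from it at 129.6°, so the seamer yaw is about -10.4°. That predicts the crest mark at (566.6,-86.4), against a measured (564.5,-86.4), which agrees. The candidates for "the can" are the bare one in the pocket at crop (225,170), the blue at (135,460) and the yellow at (280,555). The bare one in the pocket with the paper band is the one meant. Next I'll check the handle and the obstacles.

```bash
cat >> h.py <<'E'
O=np.array([646.,-66.]); YAW=-10.4
def sw(x,y):
    a=np.radians(YAW); return O+np.array([x*np.cos(a)-y*np.sin(a),x*np.sin(a)+y*np.cos(a)])
def ws(p):
    a=np.radians(-YAW); x,y=np.array(p[:2])-O; return np.array([x*np.cos(a)-y*np.sin(a),x*np.sin(a)+y*np.cos(a)])
def togo(x,y,z,yaw):
    s=env.state(); M=R.from_euler('xyz',s['ee_rot'],degrees=True); p=np.array(s['ee_pos'])
    print('pos',p.round(1),'rot',np.round(s['ee_rot'],2),'t',s['time_s'],'F',np.round(s['force'],1),'w',s['gripper_width'])
    print('tool shift m',(M.inv().apply(np.array([x,y,z])-p)/1000).round(4),'roll',((s['ee_rot'][2]-yaw)+90)%180-90)
E
python3 - <<'E'
from h import *
for n,f in(('top','t0'),('scene','s0')):
    P=cloud(n,np.load(f'pics/{f}.npy'))
    for nm,c,zl,zh,r in(('handle',sw(0,245),150,166,30),('can',sw(0,130),165,185,50),('blue',(455,103),105,125,70),('yellow',(370,30),105,125,70),('lever',(532,72),120,140,30),('blocks',sw(-58,273),88,104,30),('block2',sw(58,273),88,104,30)):
        q=P[(P[...,2]>zl)&(P[...,2]<zh)&(np.hypot(P[...,0]-c[0],P[...,1]-c[1])<r)]
        if len(q): m=(q[:,:2].min(0)+q[:,:2].max(0))/2; print(n,nm,len(q),'exp',np.round(c),'mid',m.round(1),'size',np.ptp(q[:,:2],axis=0).round(),'z',np.median(q[:,2]).round(),'seamer',ws(m).round(1))
togo(*sw(0,250),240,YAW)
E
```

```text
top handle 38 exp [690. 175.] mid [688.6 178.1] size [26. 22.] z 160.0 seamer [ -2.2 247.8]
top can 196 exp [669.  62.] mid [667.2  64.1] size [54. 58.] z 172.0 seamer [ -2.7 131.8]
top blue 158 exp [455 103] mid [467.2 120.9] size [105.  87.] z 112.0 seamer [-209.6  151.6]
top yellow 168 exp [370  30] mid [365.2  13.9] size [55. 52.] z 111.0 seamer [-290.6   27.9]
top lever 27 exp [532  72] mid [528.4  75.5] size [18. 18.] z 129.0 seamer [-141.2  117.9]
top blocks 32 exp [638. 213.] mid [637.5 208.1] size [23. 38.] z 95.0 seamer [-57.9 268.1]
top block2 33 exp [752. 192.] mid [750.2 183.9] size [22. 41.] z 95.0 seamer [ 57.4 264.6]
scene handle 63 exp [690. 175.] mid [691.6 171. ] size [28. 19.] z 157.0 seamer [  2.  241.3]
scene can 332 exp [669.  62.] mid [671.6  57.4] size [59. 57.] z 172.0 seamer [  2.9 126. ]
scene blue 229 exp [455 103] mid [445.4 129.2] size [58. 57.] z 111.0 seamer [-232.5  155.8]
scene yellow 211 exp [370  30] mid [370.4   5.1] size [61. 54.] z 110.0 seamer [-283.9   20.2]
scene lever 40 exp [532  72] mid [533.9  69.3] size [20. 18.] z 129.0 seamer [-134.6  112.8]
scene blocks 46 exp [638. 213.] mid [639.8 209.6] size [25. 17.] z 96.0 seamer [-55.8 269.9]
scene block2 51 exp [752. 192.] mid [753.6 179.5] size [22. 34.] z 96.0 seamer [ 61.6 260.9]
pos [215.1 532.7 213.2] rot [1.800e+02 9.000e-02 6.801e+01] t 0.1 F [-0.1 -0.2 -0.2] w 91.20630760114872
tool shift m [-0.149   0.5735 -0.0265] roll 78.41041021111388
```

```bash
python3 -m pendant '[{"xyz":[-0.008,0.03,-0.03],"roll":8,"jaw":0},{"xyz":[-0.022,0.085,-0.05],"roll":18,"jaw":0},{"xyz":[-0.037,0.142,-0.05],"roll":28,"jaw":0},{"xyz":[-0.052,0.199,-0.05],"roll":38,"jaw":0},{"xyz":[-0.067,0.256,-0.05],"roll":48,"jaw":0},{"xyz":[-0.082,0.313,-0.05],"roll":58,"jaw":0},{"xyz":[-0.097,0.37,-0.05],"roll":68,"jaw":0},{"xyz":[-0.110,0.424,-0.05],"roll":78.4,"jaw":0}]' 30; python3 -c "
from h import *
togo(*sw(0,252),190,YAW)"
```

```text
time_s: 1.1
ee_pos: [568.6, 270.8, 263.5]
ee_rot: [180.0, 0.0, -10.8]
force: [0.2, 0.4, -0.3]
gripper_width: 91.4
pos [568.6 270.8 263.5] rot [ 1.7999e+02  4.0000e-02 -1.0760e+01] t 1.1 F [ 0.2  0.4 -0.3] w 91.3982187370817
tool shift m [0.1374 0.0645 0.0734] roll -0.35772930339992115
```

```bash
python3 -m pendant '[{"xyz":[0.04,0.02,0],"roll":0,"jaw":0},{"xyz":[0.09,0.043,0],"roll":0,"jaw":0},{"xyz":[0.125,0.06,0.01],"roll":0,"jaw":0},{"xyz":[0.137,0.0645,0.03],"roll":0,"jaw":0},{"xyz":[0.137,0.0645,0.06],"roll":0,"jaw":0},{"xyz":[0.137,0.0645,0.073],"roll":0,"jaw":0},{"xyz":[0.137,0.0645,0.073],"roll":0,"jaw":0},{"xyz":[0.137,0.0645,0.073],"roll":0,"jaw":0}]'; python3 -c "
from h import *
s,_=grab('scene','s1'); cv2.imwrite('pics/s1c.png',cv2.resize(s[120:320,200:440],None,fx=3,fy=3))
togo(*sw(0,252),112,YAW)"
```

```text
time_s: 2.1
ee_pos: [690.7, 185.0, 192.3]
ee_rot: [-179.9, -0.1, -10.3]
force: [0.7, 0.2, -0.3]
gripper_width: 91.2
pos [690.8 184.9 192.6] rot [-1.7993e+02 -1.4000e-01 -1.0360e+01] t 2.15 F [ 0.6  0.2 -0.1] w 91.30285197929105
tool shift m [0.001  0.0029 0.0806] roll 0.043071526274204075
```

View pics/s1c.png

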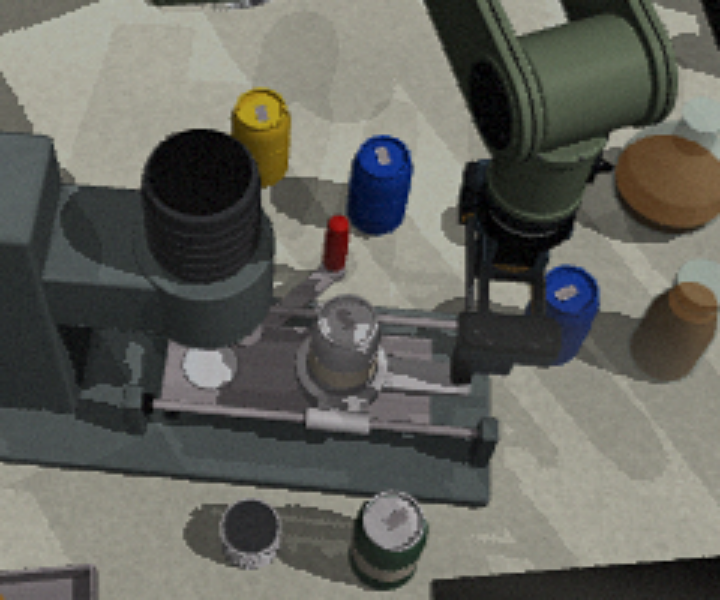

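The gripper is over the handle with its long side along the seamer's x axis, as wanted, and the can stands upright in its pocket. I'll descend and grip.

```bash
python3 -m pendant '[{"xyz":[0.001,0.002,0.02],"roll":0,"jaw":0},{"xyz":[0.001,0.002,0.04],"roll":0,"jaw":0},{"xyz":[0.001,0.002,0.06],"roll":0,"jaw":0},{"xyz":[0.001,0.002,0.078],"roll":0,"jaw":0},{"xyz":[0.001,0.002,0.08],"roll":0,"jaw":0.3},{"xyz":[0.001,0.002,0.08],"roll":0,"jaw":1},{"xyz":[0.001,0.002,0.08],"roll":0,"jaw":1},{"xyz":[0.001,0.002,0.08],"roll":0,"jaw":1}]' 30; python3 -c "
from h import *
togo(*sw(0,172),112,YAW)"
```

```text
time_s: 3.15
ee_pos: [691.4, 182.2, 111.8]
ee_rot: [-180.0, -0.1, -10.4]
force: [1.0, 0.1, -0.5]
gripper_width: 54.2
pos [691.4 182.2 111.8] rot [-1.7996e+02 -7.0000e-02 -1.0390e+01] t 3.15 F [ 1.   0.1 -0.5] w 54.16808284281627
tool shift m [ 0.0001  0.0804 -0.0003] roll 0.012389712760722205
```

```bash
python3 -m pendant '[{"xyz":[0,0,0],"roll":0,"jaw":1},{"xyz":[0,0,0],"roll":0,"jaw":1},{"xyz":[0,0,0],"roll":0,"jaw":1},{"xyz":[0,0.005,0],"roll":0,"jaw":1},{"xyz":[0,0.015,0],"roll":0,"jaw":1},{"xyz":[0,0.028,0],"roll":0,"jaw":1},{"xyz":[0,0.04,0],"roll":0,"jaw":1},{"xyz":[0,0.05,0],"roll":0,"jaw":1}]' 30; python3 -c "
from h import *
grab('scene','s2'); togo(*sw(0,122),112,YAW)"
```

```text
time_s: 4.15
ee_pos: [682.3, 133.7, 111.0]
ee_rot: [-179.9, -0.0, -10.4]
force: [2.4, 5.2, -1.1]
gripper_width: 26.3
pos [682.  132.1 111. ] rot [-1.7996e+02 -2.0000e-02 -1.0430e+01] t 4.2 F [ 0.4  1.7 -2.6] w 25.700118837496834
tool shift m [ 0.0004  0.0793 -0.0011] roll -0.03408471936108981
```

View pics/s2.png

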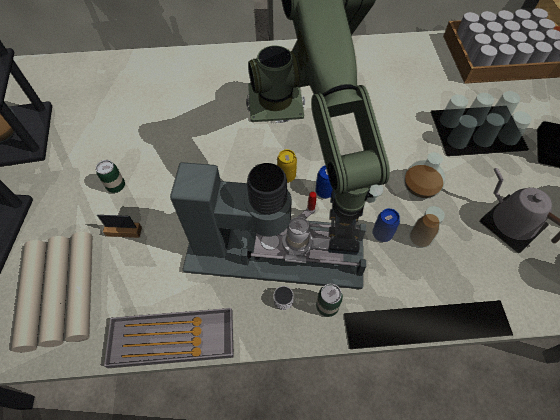

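The carriage slid 50 mm and the can is still upright at (299,232). I'll check numerically that the arm clears the head.

```bash
python3 -c "
from h import *
P=cloud('scene',np.load('pics/s2.npy')); a=np.radians(-YAW)
q=P[P[...,2]>170]; X=q[:,:2]-O; y=X[:,0]*np.sin(a)+X[:,1]*np.cos(a); x=X[:,0]*np.cos(a)-X[:,1]*np.sin(a)
for z in range(190,430,20):
    m=(abs(q[:,2]-z)<10)&(abs(x)<75)&(y>75)&(y<300); print(z,m.sum(),y[m].min().round() if m.any() else '')
"
```

```text
190 39 75.0
210 294 161.0
230 357 162.0
250 65 176.0
270 6 162.0
290 142 161.0
310 84 162.0
330 162 163.0
350 126 165.0
370 153 166.0
390 96 173.0
410 169 133.0
```

```bash
python3 -c "
from h import *
P=cloud('scene',np.load('pics/s2.npy')); a=np.radians(-YAW)
q=P[P[...,2]>170]; X=q[:,:2]-O; y=X[:,0]*np.sin(a)+X[:,1]*np.cos(a); x=X[:,0]*np.cos(a)-X[:,1]*np.sin(a)
for z in range(385,520,10):
    m=(abs(q[:,2]-z)<5)&(abs(x)<90)&(y>65)&(y<300); i=y[m].argmin() if m.any() else None; print(z,m.sum(),(np.sort(y[m])[:4].round(),x[m][i].round()) if m.any() else '')
"
```

```text
385 67 (array([173., 175., 177., 177.]), np.float64(24.0))
395 29 (array([176., 179., 179., 181.]), np.float64(28.0))
405 121 (array([150., 154., 179., 179.]), np.float64(29.0))
415 48 (array([133., 136., 139., 142.]), np.float64(-15.0))
425 45 (array([127., 128., 130., 130.]), np.float64(-30.0))
435 122 (array([119., 122., 122., 124.]), np.float64(-54.0))
445 208 (array([113., 113., 115., 115.]), np.float64(-72.0))
455 282 (array([107., 109., 109., 109.]), np.float64(-88.0))
465 348 (array([106., 106., 106., 106.]), np.float64(-86.0))
475 543 (array([105., 107., 108., 108.]), np.float64(-90.0))
485 864 (array([107., 107., 107., 107.]), np.float64(-88.0))
495 296 (array([106., 106., 106., 108.]), np.float64(-88.0))
505 267 (array([105., 105., 105., 106.]), np.float64(-89.0))
515 225 (array([105., 106., 106., 107.]), np.float64(-89.0))
```

```bash
python3 -m pendant '[{"xyz":[0,0.008,0],"roll":0,"jaw":1},{"xyz":[0,0.02,0],"roll":0,"jaw":1},{"xyz":[0,0.034,0],"roll":0,"jaw":1},{"xyz":[0,0.048,0],"roll":0,"jaw":1},{"xyz":[0,0.06,0],"roll":0,"jaw":1},{"xyz":[0,0.069,0],"roll":0,"jaw":1},{"xyz":[0,0.075,0],"roll":0,"jaw":1},{"xyz":[0,0.077,0],"roll":0,"jaw":1}]'; python3 -c "
from h import *
togo(*sw(0,122),112,YAW)"
```

```text
time_s: 5.2
ee_pos: [668.1, 57.7, 111.0]
ee_rot: [-179.9, 0.0, -10.4]
force: [0.7, 5.3, -0.5]
gripper_width: 25.9
pos [668.1  57.7 111. ] rot [-179.92    0.    -10.42] t 5.2 F [ 0.7  5.3 -0.5] w 25.92939615657624
tool shift m [ 0.0006  0.0037 -0.001 ] roll -0.017447619246965473
```

Next I'll creep forward until the force rises against the stops.

```bash
python3 -m pendant '[{"xyz":[0,0.001,0],"roll":0,"jaw":1},{"xyz":[0,0.002,0],"roll":0,"jaw":1},{"xyz":[0,0.003,0],"roll":0,"jaw":1},{"xyz":[0,0.004,0],"roll":0,"jaw":1},{"xyz":[0,0.005,0],"roll":0,"jaw":1},{"xyz":[0,0.006,0],"roll":0,"jaw":1},{"xyz":[0,0.006,0],"roll":0,"jaw":1},{"xyz":[0,0.006,0],"roll":0,"jaw":1}]'; python3 -c "
from h import *
togo(*sw(0,122),112,YAW)"
```

```text
time_s: 6.2
ee_pos: [667.4, 54.3, 111.0]
ee_rot: [-179.7, -0.0, -10.4]
force: [1.8, 12.2, 0.3]
gripper_width: 25.8
pos [667.4  54.3 111. ] rot [-1.7973e+02 -1.0000e-02 -1.0390e+01] t 6.2 F [ 1.8 12.2  0.3] w 25.795410259613995
tool shift m [ 0.0006  0.0002 -0.001 ] roll 0.01014990401526461
```

```bash
python3 -m pendant '[{"xyz":[0,0.002,0],"roll":0,"jaw":1},{"xyz":[0,0.003,0],"roll":0,"jaw":1},{"xyz":[0,0.004,0],"roll":0,"jaw":1},{"xyz":[0,0.004,0],"roll":0,"jaw":1},{"xyz":[0,0.004,0],"roll":0,"jaw":1},{"xyz":[0,0.002,0],"roll":0,"jaw":1},{"xyz":[0,0.0,0],"roll":0,"jaw":1},{"xyz":[0,-0.002,0],"roll":0,"jaw":1}]'; python3 -c "
from h import *
grab('scene','s3'); togo(*sw(0,122),112,YAW)"
```

```text
time_s: 7.2
ee_pos: [667.4, 54.0, 111.0]
ee_rot: [-180.0, 0.0, -10.4]
force: [-0.7, 1.5, 0.2]
gripper_width: 26.1
pos [667.4  54.  111. ] rot [-1.7995e+02  1.0000e-02 -1.0390e+01] t 7.25 F [-0.   4.9  0.1] w 26.208147300814264
tool shift m [ 0.0006 -0.0001 -0.001 ] roll 0.008830188800985184
```

The carriage travelled 130 mm, pushed up against its stops and didn't drift back. I'll release the handle, rise and move over to the lever.

```bash
python3 -m pendant '[{"xyz":[0,0,0],"roll":0,"jaw":0},{"xyz":[0,0,0],"roll":0,"jaw":0},{"xyz":[0,0,0],"roll":0,"jaw":0},{"xyz":[0,0,0],"roll":0,"jaw":0},{"xyz":[0,0,-0.015],"roll":0,"jaw":0},{"xyz":[0,0,-0.04],"roll":0,"jaw":0},{"xyz":[0,0,-0.07],"roll":0,"jaw":0},{"xyz":[0,0,-0.085],"roll":0,"jaw":0}]'; python3 -c "
from h import *
g=O+180*np.array([np.cos(np.radians(129.6)),np.sin(np.radians(129.6))]); print(g)
togo(*g,160,39.6)"
```

```text
time_s: 8.25
ee_pos: [668.3, 53.3, 198.9]
ee_rot: [-179.9, -0.2, -10.4]
force: [0.3, 0.8, -0.4]
gripper_width: 91.0
[531.26368185  72.6923837 ]
pos [668.3  53.3 198.9] rot [-179.95   -0.23  -10.39] t 8.25 F [ 0.3  0.8 -0.4] w 90.96648857231607
tool shift m [-0.1385  0.0057  0.0384] roll -49.985600670342635
```

```bash
python3 -m pendant '[{"xyz":[-0.03,-0.005,0],"roll":0,"jaw":0},{"xyz":[-0.075,-0.005,0],"roll":-8,"jaw":0},{"xyz":[-0.115,0,0],"roll":-18,"jaw":0},{"xyz":[-0.135,0.0057,0],"roll":-28,"jaw":0},{"xyz":[-0.1385,0.0057,0.01],"roll":-38,"jaw":0},{"xyz":[-0.1385,0.0057,0.03],"roll":-46,"jaw":0},{"xyz":[-0.1385,0.0057,0.038],"roll":-50,"jaw":0},{"xyz":[-0.1385,0.0057,0.038],"roll":-50,"jaw":0}]'; python3 -c "
from h import *
s,_=grab('scene','s4'); cv2.imwrite('pics/s4c.png',cv2.resize(s[120:320,200:440],None,fx=3,fy=3))
togo(531.3,72.7,76,39.6)"
```

```text
time_s: 9.25
ee_pos: [529.6, 72.6, 157.5]
ee_rot: [-180.0, 0.1, 39.6]
force: [-0.0, -1.2, -0.5]
gripper_width: 91.1
pos [530.1  72.7 158.1] rot [-1.7999e+02  1.0000e-02  3.9540e+01] t 9.3 F [ 0.4 -0.1  0.5] w 91.05876888837173
tool shift m [0.001  0.0008 0.0821] roll -0.0552484773671722
```

View pics/s4c.png

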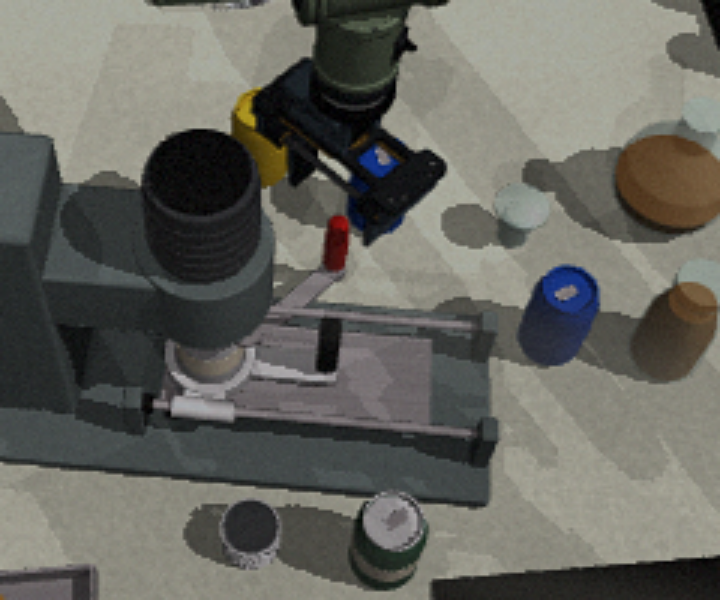

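The carriage is home and the can is under the head. The open jaws are above the red grip at (337,245) in the crop. I'll descend and grip it.

```bash
python3 -m pendant '[{"xyz":[0.001,0.001,0.02],"roll":0,"jaw":0},{"xyz":[0.001,0.001,0.045],"roll":0,"jaw":0},{"xyz":[0.001,0.001,0.068],"roll":0,"jaw":0},{"xyz":[0.001,0.001,0.08],"roll":0,"jaw":0},{"xyz":[0.001,0.001,0.08],"roll":0,"jaw":0},{"xyz":[0.001,0.001,0.08],"roll":0,"jaw":1},{"xyz":[0.001,0.001,0.08],"roll":0,"jaw":1},{"xyz":[0.001,0.001,0.08],"roll":0,"jaw":1}]' 30 && python3 -m pendant '[{"xyz":[0,0,0],"roll":0,"jaw":1},{"xyz":[0,0,0],"roll":0,"jaw":1},{"xyz":[0,0,0],"roll":0,"jaw":1},{"xyz":[0,0,0],"roll":0,"jaw":1},{"xyz":[0,0,0],"roll":0,"jaw":1},{"xyz":[0,0,0],"roll":0,"jaw":1},{"xyz":[0,0,0],"roll":0,"jaw":1},{"xyz":[0,0,0],"roll":0,"jaw":1}]' ; cat > arc.py <<'E'
from h import *
import sys
# arc shifts in tool axes from the current pose, turning about O by the given degrees
s=env.state(); M=R.from_euler('xyz',s['ee_rot'],degrees=True); p=np.array(s['ee_pos']); v=p[:2]-O
print('pos',p.round(1),'rot',np.round(s['ee_rot'],1),'F',np.round(s['force'],1),'w',s['gripper_width'],'t',s['time_s'])
a0=np.degrees(np.arctan2(v[1],v[0]))%360; print('radius',np.hypot(*v),'lever rad',np.radians(a0-129.6))
for t in map(float,sys.argv[1:]):
    q=O+np.hypot(*v)*np.array([np.cos(np.radians(a0+t)),np.sin(np.radians(a0+t))]); print(t,(M.inv().apply([*(q-p[:2]),0])/1000).round(4))
E
python3 arc.py 3 8 14 20 26 32 36 40
```

```text
time_s: 10.3
ee_pos: [531.9, 72.6, 78.5]
ee_rot: [180.0, -0.1, 39.6]
force: [0.2, 0.7, -0.4]
gripper_width: 64.0
time_s: 11.3
ee_pos: [531.7, 72.6, 77.9]
ee_rot: [180.0, -0.0, 39.6]
force: [0.8, 0.4, -2.1]
gripper_width: 24.6
pos [531.7  72.6  77.9] rot [180.   -0.   39.6] F [ 0.8  0.4 -2.1] w 24.627173316536652 t 11.3
radius 179.66928033751827 lever rad -0.0017351936145859948
3.0 [-0.0094  0.0002 -0.    ]
8.0 [-0.025   0.0017 -0.    ]
14.0 [-0.0435  0.0053 -0.    ]
20.0 [-0.0615  0.0107 -0.    ]
26.0 [-0.0788  0.018  -0.    ]
32.0 [-0.0953  0.0271 -0.    ]
36.0 [-0.1057  0.0341 -0.    ]
40.0 [-1.156e-01  4.180e-02 -1.000e-04]
```

Gripped at 24.6 mm wide, 179.7 mm from the axis. First arc: 40°.

```bash
python3 -m pendant '[{"xyz":[-0.0094,0.0002,0],"roll":-3,"jaw":1},{"xyz":[-0.025,0.0017,0],"roll":-8,"jaw":1},{"xyz":[-0.0435,0.0053,0],"roll":-14,"jaw":1},{"xyz":[-0.0615,0.0107,0],"roll":-20,"jaw":1},{"xyz":[-0.0788,0.018,0],"roll":-26,"jaw":1},{"xyz":[-0.0953,0.0271,0],"roll":-32,"jaw":1},{"xyz":[-0.1057,0.0341,0],"roll":-36,"jaw":1},{"xyz":[-0.1156,0.0418,0],"roll":-40,"jaw":1}]' 40; python3 arc.py 5 10 15 19 22 24.5 26
```

```text
time_s: 12.3
ee_pos: [469.3, -33.2, 77.9]
ee_rot: [180.0, -0.1, 79.7]
force: [2.7, 4.2, -2.6]
gripper_width: 24.7
pos [469.3 -33.2  77.9] rot [ 1.80e+02 -1.00e-01  7.97e+01] F [ 2.7  4.2 -2.6] w 24.68886024341052 t 12.3
radius 179.70843299087468 lever rad 0.6958506828657833
5.0 [-0.0157  0.0006 -0.    ]
10.0 [-0.0312  0.0026 -0.    ]
15.0 [-0.0465  0.0059 -0.0001]
19.0 [-0.0585  0.0095 -0.0001]
22.0 [-0.0674  0.0128 -0.0001]
24.5 [-0.0746  0.0159 -0.0001]
26.0 [-0.0789  0.0179 -0.0001]
```

```bash
python3 -m pendant '[{"xyz":[-0.0157,0.0006,0],"roll":-5,"jaw":1},{"xyz":[-0.0312,0.0026,0],"roll":-10,"jaw":1},{"xyz":[-0.0465,0.0059,0],"roll":-15,"jaw":1},{"xyz":[-0.0585,0.0095,0],"roll":-19,"jaw":1},{"xyz":[-0.0674,0.0128,0],"roll":-22,"jaw":1},{"xyz":[-0.0757,0.0164,0],"roll":-25,"jaw":1},{"xyz":[-0.0757,0.0164,0],"roll":-25,"jaw":1},{"xyz":[-0.0757,0.0164,0],"roll":-25,"jaw":1}]' 40; python3 arc.py; python3 - <<'E'
from h import *
s,d=grab('scene','s5'); t,dt=grab('top','t5')
a=cv2.resize(s[120:320,200:400],None,fx=2,fy=2.0,interpolation=cv2.INTER_CUBIC); b=cv2.resize(t[130:290,200:360],(400,400),interpolation=cv2.INTER_CUBIC)
cv2.imwrite('pics/c5.png',np.hstack([a,b]))
for n in('t5','t0'):pass
for n,D in(('scene',d),('top',dt)):
    P=cloud(n,D); c=sw(0,115)
    q=P[(P[...,2]>150)&(P[...,2]<166)&(np.hypot(P[...,0]-c[0],P[...,1]-c[1])<30)]
    if len(q): m=(q[:,:2].min(0)+q[:,:2].max(0))/2; print(n,'handle seamer',ws(m).round(1))
E
```

```text
time_s: 13.3
ee_pos: [472.0, -110.1, 77.9]
ee_rot: [179.9, -0.1, 104.5]
force: [2.8, 4.3, -1.7]
gripper_width: 24.1
pos [ 472.  -110.1   77.9] rot [ 1.799e+02 -1.000e-01  1.045e+02] F [ 2.8  4.3 -1.7] w 24.113784898205978 t 13.3
radius 179.48794165193408 lever rad 1.1278148634115825
scene handle seamer [  2.2 111.7]
top handle seamer [ -2.3 117.9]
```

View pics/c5.png

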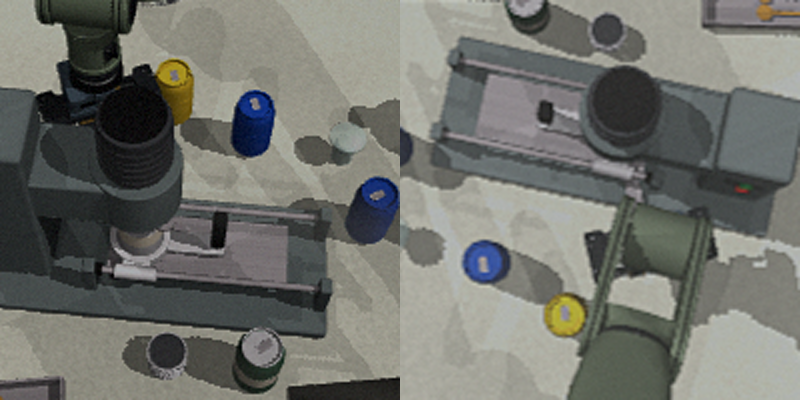

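The lever reads 1.128 rad, the carriage handle averages 115 mm from the axis (home), and the can and the neighbouring objects are standing. One hold to check it's steady, then I'll hand in.

```bash
python3 -m pendant '[{"xyz":[0,0,0],"roll":0,"jaw":1},{"xyz":[0,0,0],"roll":0,"jaw":1},{"xyz":[0,0,0],"roll":0,"jaw":1},{"xyz":[0,0,0],"roll":0,"jaw":1},{"xyz":[0,0,0],"roll":0,"jaw":1},{"xyz":[0,0,0],"roll":0,"jaw":1},{"xyz":[0,0,0],"roll":0,"jaw":1},{"xyz":[0,0,0],"roll":0,"jaw":1}]' 40; python3 arc.py; python3 -c "
from h import *
print(env.job_done())"
```

```text
time_s: 14.4
ee_pos: [472.0, -110.0, 77.9]
ee_rot: [179.9, -0.0, 104.5]
force: [3.3, 4.1, -3.2]
gripper_width: 24.6
pos [ 472.  -110.    77.9] rot [179.9  -0.  104.5] F [ 3.3  4.1 -3.2] w 24.619997663890555 t 14.4
radius 179.46541394085375 lever rad 1.1272377372859346
the job is handed in; nothing more can be done
None
```

I slid the carriage home, swung the lift lever to the top of its cam, and handed the job in at about 14.4 s with the gripper still holding the lever.

- **Carriage:** it travelled 130 mm, pressed against its stops at about 12 N and did not drift back after release. In the last pictures the handle is 112 mm from the chuck axis in one camera and 118 mm in the other. They average to the expected 115 mm. That 6 mm disagreement was there from the start, in other points too.
- **Lever:** worked out from the gripper position, it stands at 1.127 rad (the crest is 1.13). It held steady for a second, with about 5 N of spring force on a 24.6 mm grip.
- **Can and surroundings:** the pictures show the can upright under the head and the bystanders in view where they were.
- **Not checked directly:** I could not measure the force of the can on the chuck. I infer it from the lever position. The hand-in gave no verdict.

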